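Hold a crumb mill in pulse by its bayonet lid

TASK

The crumb mill has just been washed and needs a test pulse: pick up its white lid, fit it fully down into the mill's mouth with the two lugs through the entry slots, and turn it clockwise (seen from above) against the spring until its pointer stands at the single-bar pulse mark, about half way to the lock. The mill runs only while the lid is held there, so finish with the lid still in your grip at that mark, and at no time let it go on through the click into the lock. Leave the salt shaker, label roll, tape roll and wipes tub standing where they are.

Things in the scene. Friction and masses are not known exactly. Their poses are not given: they have to be found in the camera images.
- mill: Crumb mill: round steel housing 132 mm across, 120 mm high, fixed to the table by suction feet. Origin at the centre of its underside, z up. Its top is a black collar, flat at z = 120 mm, with a round mouth 84 mm across. The lid enters with its bar along the mill's x axis (either way round).
- mill_mouth (a point): Point on the mill's axis, 102 mm above the table: the lid's origin is here when the lid is fully seated. Axes as the mill's.
- entry_slot (a point): Middle of one of the two entry slots in the collar's lip, on the mill's -x side at the collar's top, 46 mm from the axis (the other is opposite, on +x). Slots are 16 mm wide and reach 51.5 mm from the axis; a round metal stud on the collar stands beside each. Below the 7.5 mm thick lip each opens into a channel that runs clockwise seen from above (bayonet).
- pulse_mark (a point): Single raised metal bar on the collar's top, 0.70 rad clockwise of the entry slot on the mill's -x side, 59.5 mm from the axis; there is one more opposite. Farther on, 1.28 rad clockwise of each slot, a double bar marks the lock.
- mill_lid: White lid, 63 mm high, 110 to 200 g, at first standing plug down on the table. Origin at the centre of the plug's underside, z up. Plug 80 mm across with chamfered foot, z = 0 to 18 mm; flange 106 mm across, z = 18 to 24 mm (28.5 mm at the bar's foot), which rests on the collar's top when seated. A half turn about z gives the same lid.
- lid_grip (a point): Middle of the lid's straight grip bar, 48 mm above the lid's origin; the bar lies along the lid's x axis, 66 mm long, 18 mm wide, top 63 mm above the lid's origin. A pointer rib stands at each end of the bar.
- lid_lug (a point): One of the lid's two round lugs, at its -x side (the other on +x): 10 mm across with tapered feet, 43.5 mm from the lid's axis, reaching to 48.5 mm; z = 0.5 to 8.5 mm. They lie under the bar's two ends, so the pointer ribs show where they are.
- interlock (a joint): Sprung ring inside the collar, turned by the lugs: rad, 0 at rest, grows clockwise. It reads the lid's twist from the slots less 0.08, about 0.62 at the pulse mark. The spring resists with 0.12 N m, rising to 0.19 there, and turns a released lid back. Beyond about 0.92 detent balls resist up to 0.4 N m more; past about 1.07 the lid clicks into the lock.
- salt_shaker: Bystander: salt shaker, 44 mm across, 90 mm high, upright; origin at the centre of its underside.
- label_roll: Bystander: roll of labels standing on end, about 80 mm across, 42 mm high; origin at the centre of its underside.
- tape_roll: Bystander: roll of brown tape lying flat, 96 mm across, 48 mm high; origin at the centre of its underside.
- wipes_tub: Bystander: tall round wipes tub, 70 mm across, 142 mm high, upright; origin at the centre of its underside.
Not all that is in view belongs to the job. What is shaped like the mill_lid but green or red is not meant.

How it is judged (in metres and radians):
On the way:
1. the lid sits fully down in the mill's mouth, its flange on the collar (z of mill_lid in the frame of mill_mouth below 0.0025 m and horizontal distance between mill_lid and mill_mouth below 0.004 m and angle between mill_lid's own z axis and vertical below 0.06 rad), for 0.2 s.
At the end, for the whole second after the job is handed in: The lid is fully seated (within 2.5 mm of height, 4 mm of centre), still gripped, and held still with its pointer within about 0.2 rad (11 degrees) of the pulse mark: interlock ring between 0.42 and 0.82 rad (all of step 1 and value of joint interlock between 0.42 and 0.82 rad and angle between the x axis of mill_lid and the x axis of mill, either way round between 0.47 and 0.93 rad and z of mill_lid in the frame of mill_mouth above -0.002 m and contact force between the fingers and mill_lid above 2 N and velocity of joint interlock between -0.1 and 0.1 rad/s); the arm keeps its last pose, push and grip.
It fails at once if the lid is turned through the click into the lock (value of joint interlock above 1.08 rad).
It fails at once if a bystander is shifted by more than 3 cm or tipped (distance of any of salt_shaker, label_roll, tape_roll, wipes_tub from where it was at the start of the episode above 0.03 m or angle between any of salt_shaker, wipes_tub's own z axis and vertical above 0.5 rad).
It also fails if it takes over 48 s, if anything falls off the work surface, if the arm or the gripper's body presses on something with over 40 N, if the wrist force passes 120 N, or if a joint passes its speed limit or range.

ROBOT

A 6-joint arm with a two-finger parallel gripper is mounted at the origin on a cart in front of the work surface, level with it; the furniture and walls round the work are solid. World frame = base frame: x ahead of the robot, y to its left, z up, the work surface at z = 0. Lengths are in mm, angles in rad, forces in N, time in s.
With the tool pointing down it reaches from about 400 to 925 mm from the base axis. Payload 3.4 kg.
Tool frame: the origin (TCP) lies midway between the tips of the shut fingers; the grasp point (between the pads) lies 19 mm behind it; z points along the fingers, y is the line along which they close (so a half turn about z gives the same grasp; the last joint's range is limited). The gripper opens to 85 mm and grips with 20 to 120 N. Pads are 22 mm wide; open, the fingers measure 114 mm over their backs; the gripper's body (76 mm by 85 mm) begins 54 mm behind the grasp point. The pads swing forward as they close: fully open they stand 13 mm farther back than shut.
Start: joints at [-1.272, 0.307, 1.506, -0, 1.328, -0.073], TCP at [209.406, -535.519, 231.305] pointing down, gripper open.
Joint ranges: [-3.12, 3.12], [-1.05, 2.28], [0.14, 2.33], [-1.42, 4.57], [0.1, 2.73], [-2.68, 2.68]. Speed limits (rad/s): [2.57, 2.57, 3.14, 3.14, 3.14, 3.14].

INTERFACE

Orientations are given as a rotation vector (axis times angle).
In Python, from cell import readout, get_image, calibration, r gives the robot as it stands.
- The arm moves only by the tool jog_arm, never from a script. Its argument "commands" is a list of rows, each an object of numbers: "tx", "ty", "tz": the shift along the tool's x, y, z in cm; "roll": the turn about the tool's z in degrees. In form: [{"tx": .., "ty": .., "tz": .., "roll": ..}, ...]. A call has exactly 5 rows; each row is the pose to reach, as a shift and turn from the pose commanded when the call began, along the tool's axes at that moment; what a row does not reach only later rows make up. A row lasts 1/10 s, in which the tool goes at most 50 mm and 8.59 degrees, less where a joint would pass 70% of its speed; a pose out of reach is approached as far as the arm can. A call with a gripper value outside its range is refused whole. "hand" is the opening in per cent of the stroke, from 0 (shut) to 100 (fully open), set as the call begins (left out, the last holds). The fingers move at their own pace and stop on an object; "force" is the grip in N (left out, the last holds). Time passes only in rows, so rows that repeat a pose let the fingers close, or fill a call up. It gives the time, the measured TCP pose, the force, the opening and the grip force at its end, in the units of the state.
- readout.get_obs(): the state, without advancing time (a new reading comes with each control period).
- get_image(name): name is "side" or "top" or "wrist"; returns the picture (400x640x3 uint8, red, green, blue); there is no depth.
- calibration(name): a dict with "intrinsics" (3x3 intrinsics, pixels), "dist_coeffs" ([k1, k2, p1, p2, k3] as OpenCV has them; the pictures are not rectified), "position" and "orientation" of the camera in the world. Camera axes: x right, y down, z forward; pixel columns grow to the right and rows downward; lengths in mm; the calibration is good to about 2 mm. A picture is of the moment at which its call begins: read the wrist's pose just before it. calibration takes no time and is no camera call; for the wrist camera it gives the pose at the moment of the call.
- r.hand_in(): hands the job in; it is judged then, once.
The state is a dict: "time_s": time; "joint_positions": joint angles; "joint_vel": joint speeds; "effort": joint torques, N m; "eef_pos": TCP position; "orientation": TCP orientation; "wrist_force": force on the tool from outside, world axes, zero at the start; "torque": the same for the moment, N m; "finger_gap": finger opening in mm; "grasp_force": force on a finger pad.
Only numpy, scipy, OpenCV 4.12 (cv2) and the standard library are available. Lean on these libraries where they do the work, as an engineer would, in place of code of your own. Each camera call takes 0.05 s, during which the arm holds its last target. There are 200 camera calls.

## Working session

There is one attempt and no reset: what is moved stays moved. The work goes in short steps, Python scripts to look and compute and a tool call to move; the robot and the scene stay as the last step left them, time stands still between calls to the robot, and variables do not carry over. Pictures are saved under pics/ and viewed, at most 10 in all, crops included, and the job is handed in when it is done.

Besides the shell and the picture viewer there is one more tool, called after "Call:" as name([rows], argument=value, ...), one row to a line, values as JSON. jog_arm: Moves the arm, as the interface text tells. Its arguments: {"type":"object","properties":{"commands":{"type":"array","items":{"type":"object","properties":{"tx":{"type":"number"},"ty":{"type":"number"},"tz":{"type":"number"},"roll":{"type":"number"}}}},"hand":{"type":"number"},"force":{"type":"number"}},"required":["commands"]}

```bash
mkdir -p pics; ls; python3 - <<'E'
from cell import readout,get_image,calibration
import cv2,numpy as np
o=readout.get_obs();print({k:np.round(v,3).tolist() for k,v in o.items()})
for n in("side","top"):
    cv2.imwrite(f"pics/{n}0.png",get_image(n)[:,:,::-1])
    c=calibration(n);print(n,{k:np.round(v,4).tolist() for k,v in c.items()})
c=calibration("wrist");print({k:np.round(v,4).tolist() for k,v in c.items()})
E
```

```text
pics
{'time_s': 0.0, 'joint_positions': [-1.271, 0.308, 1.508, -0.0, 1.328, -0.073], 'joint_vel': [0.0, -0.0, -0.001, 0.0, 0.0, -0.001], 'effort': [-0.002, -45.756, -25.192, -0.0, 0.013, 0.0], 'eef_pos': [209.202, -534.838, 230.38], 'orientation': [-3.085, -0.582, 0.0], 'wrist_force': [-0.3, -0.455, 0.196], 'torque': [-0.007, -0.041, -0.033], 'grasp_force': 0.0, 'finger_gap': 85.443}
side {'intrinsics': [[415.7833, 0.0, 326.991], [0.0, 415.7833, 196.2519], [0.0, 0.0, 1.0]], 'dist_coeffs': [-0.0126, 0.0, 0.0, 0.0, 0.0], 'position': [388.6196, 675.4853, 761.7956], 'orientation': [-0.2747, 2.6781, -1.4308]}
top {'intrinsics': [[412.5328, 0.0, 327.1103], [0.0, 412.5328, 196.783], [0.0, 0.0, 1.0]], 'dist_coeffs': [0.0276, 0.0, 0.0, 0.0, 0.0], 'position': [359.9394, -299.1067, 1247.5907], 'orientation': [-2.1204, 2.1305, -0.2032]}
{'intrinsics': [[280.292, 0.0, 326.548], [0.0, 280.292, 197.1638], [0.0, 0.0, 1.0]], 'dist_coeffs': [0.0032, 0.0, 0.0, 0.0, 0.0], 'position': [284.8328, -504.7941, 374.1538], 'orientation': [2.3643, -1.6151, -0.2648]}
```

View pics/top0.png

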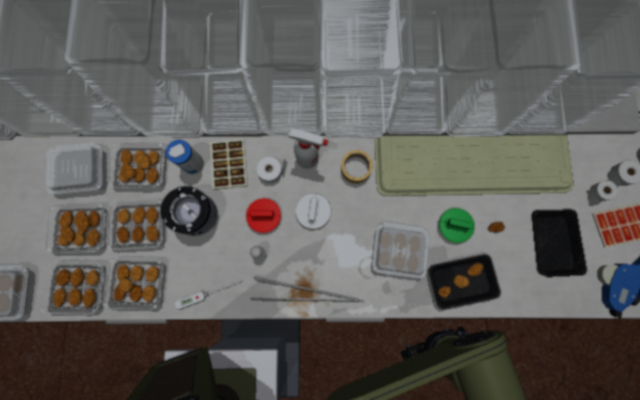

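View pics/side0.png

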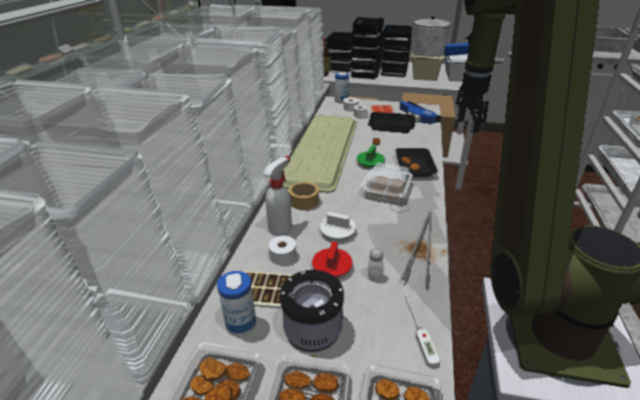

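Top view: the white lid is at about (313,211), the red decoy at (263,215) and the mill at (187,211). The wipes tub is at (180,152), the tape roll at (356,166), the label roll at (268,169) and the shaker at (258,254). Next I'll measure them with masks.

```bash
cat > h.py <<'E'
import cv2,numpy as np
from cell import readout,get_image,calibration
from scipy.spatial.transform import Rotation as R
def ray(c,uv,z):
    n=cv2.undistortPoints(np.float64(uv).reshape(-1,1,2),c["intrinsics"] if isinstance(c["intrinsics"],np.ndarray) else np.array(c["intrinsics"]),np.array(c["dist_coeffs"]))[:,0]
    d=R.from_rotvec(c["orientation"]).apply(np.c_[n,np.ones(len(n))])
    p=np.array(c["position"]);return p+d*((z-p[2])/d[:,2])[:,None]
def proj(c,P):
    Rm=R.from_rotvec(c["orientation"]).as_matrix().T
    return cv2.projectPoints(np.float64(P).reshape(-1,1,3),cv2.Rodrigues(Rm)[0],-Rm@np.array(c["position"]),np.array(c["intrinsics"]),np.array(c["dist_coeffs"]))[0][:,0]
def circ(P):  # algebraic circle fit in xy
    s=np.linalg.lstsq(np.c_[2*P[:,:2],np.ones(len(P))],(P[:,:2]**2).sum(1),rcond=None)[0]
    return s[:2],np.sqrt(s[2]+s[0]**2+s[1]**2)
E
python3 - <<'E'
from h import *
c=calibration("top");im=cv2.imread("pics/top0.png")
g=im.max(2);
print(ray(c,[[313,211]],24),ray(c,[[187,211]],120))
# dark collar mask
m=np.zeros(g.shape,np.uint8);m[180:250,155:220]=(g[180:250,155:220]<60)*255
k=max(cv2.findContours(m,cv2.RETR_EXTERNAL,cv2.CHAIN_APPROX_NONE)[0],key=cv2.contourArea)
P=ray(c,cv2.convexHull(k).reshape(-1,2),120);print("mill",circ(P))
for n,uv,z in(("shaker",(258,250),90),("label",(268,168),42),("tape",(356,166),48),("wipes",(179,150),142),("spray",(306,140),180)):print(n,ray(c,[uv],z)[0].round())
a=cv2.resize(im[175:250,150:350],None,fx=4,fy=4,interpolation=cv2.INTER_CUBIC)
cv2.imwrite("pics/c1.png",a)
E
```

```text
[[ 547.63279309 -262.29052913   24.        ]] [[534.60283813  81.32854685 120.        ]]
mill (array([533.8998546 ,  76.35419937]), np.float64(72.3136104365552))
shaker [ 429. -111.   90.]
label [ 676. -127.   42.]
tape [ 680. -392.   48.]
wipes [702. 106. 142.]
spray [ 718. -248.  180.]
```

View pics/c1.png

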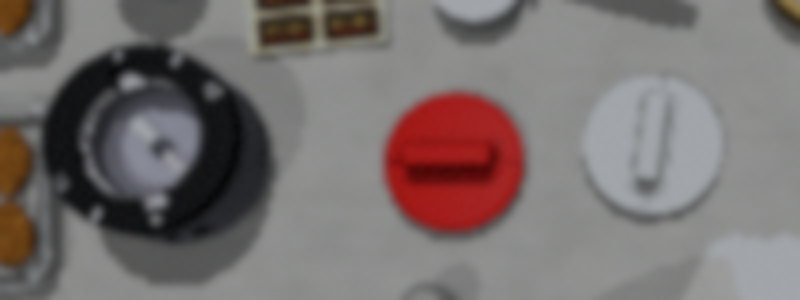

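The crop shows the mill collar centred at (141,141), with mouth, studs and marks, and the white lid at (652,146). The lid's bar runs from (657,95) to (647,180), roughly along world x. I'll work out the move to above the lid.

```bash
cat >> h.py <<'E'
def yaw(o): x=R.from_rotvec(o["orientation"]).as_matrix()[:,0]; return np.degrees(np.arctan2(x[1],x[0]))
def plan(x,y,z,yw=None):
    o=readout.get_obs();M=R.from_rotvec(o["orientation"]).as_matrix()
    d=M.T@(np.array([x,y,z])-o["eef_pos"])/10
    r=0 if yw is None else ((yaw(o)-yw+90)%180-90)
    print("pos",np.round(o["eef_pos"],1),"yaw",round(yaw(o),2),"tilt",M[:,2].round(4),"shift cm",d.round(2),"roll",round(r,2),"t",o["time_s"],"q6",o["joint_positions"][5])
E
python3 - <<'E'
from h import *
c=calibration("top")
s=lambda u,v:(150+u/4-.375,175+v/4-.375)
b=ray(c,[s(657,93),s(647,182)],63);d=b[0]-b[1];print(b,np.degrees(np.arctan2(d[1],d[0])),ray(c,[s(652,146)],24),"mill",ray(c,[s(141.5,141)],120))
plan(548,-265,180,np.degrees(np.arctan2(d[1],d[0])))
E
```

```text
[[ 580.39153124 -265.96949764   63.        ]
 [ 515.00539143 -258.8030105    63.        ]] -6.254797114258599 [[ 547.25906747 -261.16693738   24.        ]] mill [[537.76278153  86.97426793 120.        ]]
pos [ 209.2 -534.9  230.5] yaw 21.36 tilt [-6.0e-04  1.8e-03 -1.0e+00] shift cm [ 41.38 -12.79   5.08] roll 27.61 t 0.1 q6 -0.0734637950379305
```

Call:
jog_arm([
  {"tx": 4.5, "ty": -1.4, "tz": 0.2, "roll": 3},
  {"tx": 9, "ty": -2.8, "tz": 0.5, "roll": 8},
  {"tx": 13.5, "ty": -4.2, "tz": 1, "roll": 14},
  {"tx": 18, "ty": -5.6, "tz": 1.5, "roll": 21},
  {"tx": 22.5, "ty": -7, "tz": 2, "roll": 27.5},
])

```text
time_s: 0.6
eef_pos: [394.4, -386.9, 210.8]
orientation: [-3.136, 0.177, 0.001]
wrist_force: [0.4, 0.1, -1.0]
finger_gap: 85.2
grasp_force: 0.0
```

```bash
python3 - <<'E'
from h import *
plan(547,-262.5,180,-6.2)
E
```

```text
pos [ 394.4 -386.9  210.8] yaw -6.45 tilt [-3.e-04  5.e-04 -1.e+00] shift cm [ 13.77 -14.07   3.08] roll -0.25 t 0.6 q6 0.8310353110340956
```

Call:
jog_arm([
  {"tx": 3.5, "ty": -3.5, "tz": 0.6, "roll": 0},
  {"tx": 7, "ty": -7, "tz": 1.3, "roll": 0},
  {"tx": 10.5, "ty": -10.6, "tz": 2.2, "roll": 0},
  {"tx": 13.8, "ty": -14.1, "tz": 3.1, "roll": 0},
  {"tx": 13.8, "ty": -14.1, "tz": 3.1, "roll": 0},
])

```text
time_s: 1.1
eef_pos: [549.4, -258.0, 178.4]
orientation: [-3.134, 0.159, 0.0]
wrist_force: [0.5, 0.4, -0.3]
finger_gap: 85.3
grasp_force: 0.0
```

```bash
python3 - <<'E'
from h import *
plan(547,-262.5,180,-6.2)
c=calibration("wrist");cv2.imwrite("pics/w1.png",get_image("wrist")[:,:,::-1])
print(c["position"],R.from_rotvec(c["orientation"]).as_matrix()[:,2]);np.save("w1.npy",c,allow_pickle=True)
E
```

```text
pos [ 549.4 -258.   178.4] yaw -5.81 tilt [ 0.      0.0033 -1.    ] shift cm [-0.19  0.47 -0.17] roll 0.39 t 1.1 q6 1.1606249646829638
[ 630.07154253 -266.09591104  322.02844475] [-0.3159423   0.03442826 -0.94815355]
```

View pics/w1.png

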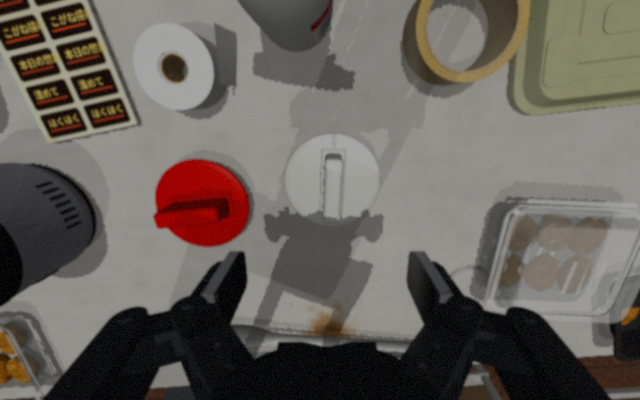

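Wrist view: the white lid sits at about (333,180). The top of its bar runs from about (334,150) to (333,217), between u of about 323 and 342.

```bash
python3 - <<'E'
from h import *
c=np.load("w1.npy",allow_pickle=True).item()
im=cv2.imread("pics/w1.png")
cv2.imwrite("pics/c2.png",cv2.resize(im[125:235,275:395],None,fx=5,fy=5,interpolation=cv2.INTER_CUBIC))
b=ray(c,[(334,150),(333,217),(323,185),(343,185)],63);print(b.round(1))
p=ray(c,[(285.5,176),(380.5,176),(333,132),(333,224)],24);print(p.round(1))
E
```

```text
[[ 588.7 -268.2   63. ]
 [ 522.3 -261.    63. ]
 [ 556.4 -254.6   63. ]
 [ 554.4 -273.7   63. ]]
[[ 559.6 -213.1   24. ]
 [ 549.1 -316.4   24. ]
 [ 601.2 -269.2   24. ]
 [ 497.4 -259.4   24. ]]
```

View pics/c2.png

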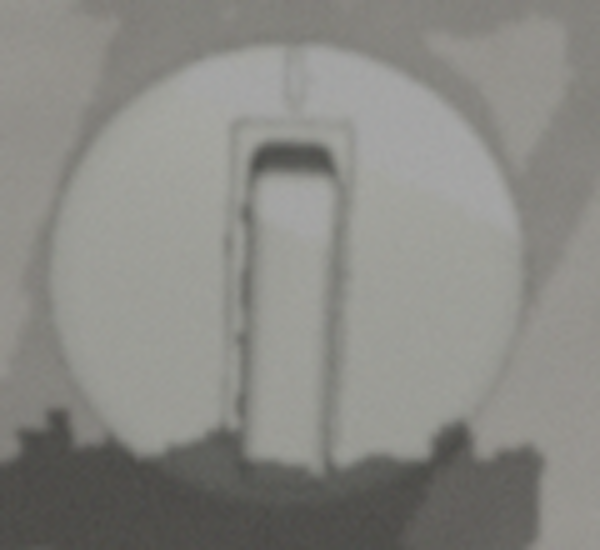

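```bash
python3 - <<'E'
from h import *
c=np.load("w1.npy",allow_pickle=True).item()
s=lambda u,v:(275+u/5-.4,125+v/5-.4)
b=ray(c,[s(295,172),s(286,460)],63);d=b[0]-b[1];yw=np.degrees(np.arctan2(d[1],d[0]))
a=ray(c,[s(293,60),s(288,265)],24);e=a[0]-a[1]
print(b.round(1),yw,a.round(1),np.degrees(np.arctan2(e[1],e[0])))
plan(547.5,-263.7,39,yw)
E
```

```text
[[ 580.4 -267.1   63. ]
 [ 522.9 -259.8   63. ]] -7.168037566444655 [[ 596.5 -269.    24. ]
 [ 552.6 -263.7   24. ]] -6.8393205110484905
pos [ 547.2 -260.1  178.8] yaw -5.85 tilt [-0.0018  0.0015 -1.    ] shift cm [ 0.09  0.37 13.98] roll 1.31 t 1.15 q6 1.1590772857655436
```

Call:
jog_arm([
  {"tx": 0.05, "ty": 0.35, "tz": 4, "roll": 1.2},
  {"tx": 0.05, "ty": 0.35, "tz": 8.5, "roll": 1.2},
  {"tx": 0.05, "ty": 0.35, "tz": 12.5, "roll": 1.2},
  {"tx": 0.05, "ty": 0.35, "tz": 14.3, "roll": 1.2},
  {"tx": 0.05, "ty": 0.35, "tz": 14.3, "roll": 1.2},
])

```text
time_s: 1.65
eef_pos: [542.2, -266.0, 34.0]
orientation: [-3.132, 0.203, 0.011]
wrist_force: [-0.7, -0.6, 0.5]
finger_gap: 85.2
grasp_force: 0.0
```

```bash
python3 - <<'E'
from h import *
plan(547.5,-263.6,33,-7)
E
```

```text
pos [ 542.2 -266.    34. ] yaw -7.41 tilt [-0.007   0.0036 -1.    ] shift cm [ 0.49 -0.31  0.1 ] roll -0.41 t 1.65 q6 1.1747448272749264
```

Call:
jog_arm([
  {"tz": 0},
  {"tz": 0},
  {"tz": 0},
  {"tz": 0},
  {"tz": 0},
])

```text
schema error: expected keys tx, ty, tz, roll
```

```bash
python3 - <<'E'
from h import *
plan(547.5,-263.6,33,-7)
E
```

```text
pos [ 542.2 -266.    34. ] yaw -7.41 tilt [-0.007   0.0036 -1.    ] shift cm [ 0.49 -0.31  0.1 ] roll -0.41 t 1.65 q6 1.1747448272749264
```

Call:
jog_arm([
  {"tx": 0, "ty": 0, "tz": 0, "roll": 0},
  {"tx": 0, "ty": 0, "tz": 0, "roll": 0},
  {"tx": 0, "ty": 0, "tz": 0, "roll": 0},
  {"tx": 0, "ty": 0, "tz": 0, "roll": 0},
  {"tx": 0, "ty": 0, "tz": 0, "roll": 0},
])

```text
time_s: 2.15
eef_pos: [546.3, -266.7, 38.3]
orientation: [3.134, -0.201, 0.002]
wrist_force: [0.8, 0.5, 0.6]
finger_gap: 85.5
grasp_force: 0.0
```

```bash
python3 - <<'E'
from h import *
plan(547.5,-263.6,33,-7)
E
```

```text
pos [ 546.3 -266.7   38.3] yaw -7.33 tilt [ 1.5e-03 -9.0e-04 -1.0e+00] shift cm [ 0.08 -0.33  0.53] roll -0.33 t 2.15 q6 1.1751766654818743
```

Call:
jog_arm([
  {"tx": 0.1, "ty": -0.3, "tz": 0.3, "roll": -0.3},
  {"tx": 0.1, "ty": -0.3, "tz": 0.5, "roll": -0.3},
  {"tx": 0.1, "ty": -0.3, "tz": 0.5, "roll": -0.3},
  {"tx": 0.1, "ty": -0.3, "tz": 0.5, "roll": -0.3},
  {"tx": 0.1, "ty": -0.3, "tz": 0.5, "roll": -0.3},
])

```text
time_s: 2.65
eef_pos: [547.2, -263.6, 32.2]
orientation: [-3.136, 0.193, 0.0]
wrist_force: [0.3, -0.5, 0.9]
finger_gap: 85.6
grasp_force: 0.0
```

Call:
jog_arm([
  {"tx": 0, "ty": 0, "tz": 0, "roll": 0},
  {"tx": 0, "ty": 0, "tz": 0, "roll": 0},
  {"tx": 0, "ty": 0, "tz": 0, "roll": 0},
  {"tx": 0, "ty": 0, "tz": 0, "roll": 0},
  {"tx": 0, "ty": 0, "tz": 0, "roll": 0},
], hand=0, force=80)

```text
time_s: 3.15
eef_pos: [547.4, -263.8, 32.6]
orientation: [3.135, -0.193, 0.001]
wrist_force: [-0.1, -1.4, -1.7]
finger_gap: 16.8
grasp_force: 77.9
```

Call:
jog_arm([
  {"tx": 0, "ty": 0, "tz": 0, "roll": 0},
  {"tx": 0, "ty": 0, "tz": 0, "roll": 0},
  {"tx": 0, "ty": 0, "tz": 0, "roll": 0},
  {"tx": 0, "ty": 0, "tz": 0, "roll": 0},
  {"tx": 0, "ty": 0, "tz": 0, "roll": 0},
])

```text
time_s: 3.65
eef_pos: [547.4, -263.7, 32.5]
orientation: [3.135, -0.193, 0.001]
wrist_force: [0.8, 1.0, 2.8]
finger_gap: 16.9
grasp_force: 78.4
```

```bash
python3 - <<'E'
from h import *
plan(547.5,-263.6,33,-7)
o=readout.get_obs();print(o["finger_gap"],o["grasp_force"],o["wrist_force"])
E
```

```text
pos [ 547.4 -263.7   32.5] yaw -7.04 tilt [ 4.e-04 -3.e-04 -1.e+00] shift cm [ 0.01 -0.02 -0.05] roll -0.04 t 3.65 q6 1.1751959214001453
16.88047216566885 78.44341278076172 [0.80725412 0.97457677 2.80069364]
```

Call:
jog_arm([
  {"tx": 0, "ty": 0, "tz": -2, "roll": 0},
  {"tx": 0, "ty": 0, "tz": -6, "roll": 0},
  {"tx": 0, "ty": 0, "tz": -11, "roll": 0},
  {"tx": 0, "ty": 0, "tz": -16, "roll": 0},
  {"tx": 0, "ty": 0, "tz": -21, "roll": 0},
])

```text
time_s: 4.15
eef_pos: [546.3, -263.1, 243.3]
orientation: [-3.135, 0.193, 0.003]
wrist_force: [1.8, -0.7, -2.0]
finger_gap: 17.0
grasp_force: 78.2
```

Call:
jog_arm([
  {"tx": -1, "ty": -3.5, "tz": 0, "roll": 0},
  {"tx": -2.5, "ty": -8, "tz": 0, "roll": 0},
  {"tx": -4, "ty": -12.5, "tz": 0, "roll": 0},
  {"tx": -5.5, "ty": -17, "tz": 0, "roll": 0},
  {"tx": -6.5, "ty": -20.5, "tz": 0, "roll": 0},
])

```text
time_s: 4.65
eef_pos: [505.7, -49.7, 241.6]
orientation: [-3.135, 0.192, 0.004]
wrist_force: [0.2, 0.2, -1.5]
finger_gap: 16.6
grasp_force: 78.3
```

Call:
jog_arm([
  {"tx": 0, "ty": 0, "tz": 0, "roll": 0},
  {"tx": 0, "ty": 0, "tz": 0, "roll": 0},
  {"tx": 0, "ty": 0, "tz": 0, "roll": 0},
  {"tx": 0, "ty": 0, "tz": 0, "roll": 0},
  {"tx": 0, "ty": 0, "tz": 0, "roll": 0},
])

```text
time_s: 5.15
eef_pos: [508.0, -53.3, 242.1]
orientation: [3.135, -0.196, -0.001]
wrist_force: [1.0, 0.3, -1.1]
finger_gap: 17.0
grasp_force: 78.5
```

```bash
python3 - <<'E'
from h import *
plan(537,85,200,-7)
c=calibration("wrist");im=get_image("wrist")[:,:,::-1];cv2.imwrite("pics/w2.png",im)
np.save("w2.npy",c,allow_pickle=True);print(proj(c,[[537,85,120]]),readout.get_obs()["finger_gap"])
E
```

```text
pos [508.  -53.3 242.1] yaw -7.14 tilt [-4.e-04 -1.e-04 -1.e+00] shift cm [  1.16 -14.08   4.2 ] roll -0.14 t 5.15 q6 1.5082806908348125
[[182.70587547 178.40125064]] 16.949588977043334
```

View pics/w2.png

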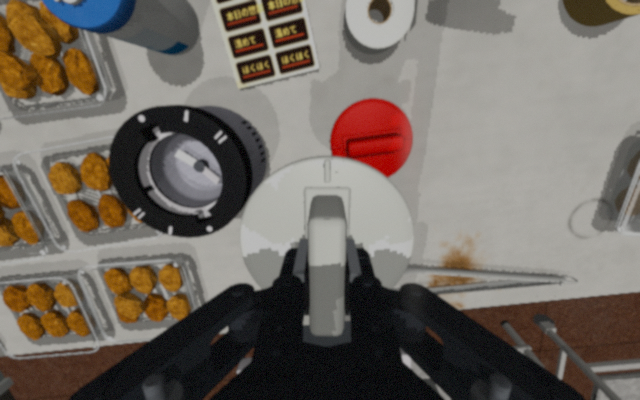

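Wrist view: the mill collar is at about (181,171), with single bars near (186,116) and (170,226), double bars near (221,137) and (138,208), and studs near (155,133) and (206,212). I'll zoom in.

```bash
python3 - <<'E'
from h import *
im=cv2.imread("pics/w2.png")
a=cv2.resize(im[95:245,95:275],None,fx=4,fy=4,interpolation=cv2.INTER_CUBIC)
cv2.imwrite("pics/c3.png",np.clip(a*1.6,0,255).astype(np.uint8))
E
```

```text
(no output)
```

View pics/c3.png

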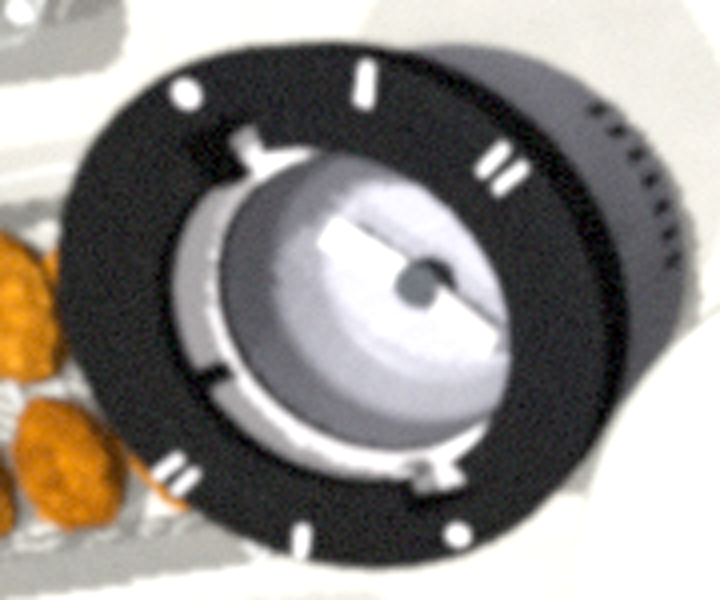

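```bash
python3 - <<'E'
from h import *
c=np.load("w2.npy",allow_pickle=True).item()
s=[(95+u/4-.375,95+v/4-.375) for u,v in((366,84),(301,540),(502,168),(175,474),(187,94),(458,535),(222,145),(435,492))]
P=ray(c,s,121)[:,:2]
C=(P[0::2]+P[1::2])/2;print("centres",C.round(1))
c0=C[:2].mean(0)
for i in range(8):
    d=P[i]-c0;print(P[i].round(1),np.hypot(*d).round(1),np.degrees(np.arctan2(d[1],d[0])).round(1)%180)
e=P[:2]-P[:2][::-1]
p1=np.degrees(np.arctan2(*(P[0]-P[1])[::-1]));p2=np.degrees(np.arctan2(*(P[2]-P[3])[::-1]))
print(p1,p2,"slot yaw",p1+np.degrees(.70),p2+np.degrees(1.28))
# outer edge check via collar top circle r=66
g=cv2.imread("pics/w2.png").max(2)
plan(*c0,200,(p1+p2+np.degrees(1.98))/2)
E
```

```text
centres [[539.8  88.9]
 [539.6  88.9]
 [539.4  89. ]
 [539.6  88.3]]
[593.8  64.5] 59.4 155.7
[485.7 113.2] 59.2 155.7
[571.7  38.6] 59.6 122.5
[507.5 139.3] 59.8 122.6
[596.7 105.4] 59.4 16.1
[482.   72.7] 59.9 15.699999999999989
[584.8 101.2] 46.7 15.2
[494.5  75.4] 47.2 16.599999999999994
-24.262107677544517 -57.49205354458357 slot yaw 15.844937981613104 15.846544232161804
pos [508.  -53.2 242.1] yaw -7.13 tilt [-3.e-04 -0.e+00 -1.e+00] shift cm [  1.38 -14.49   4.21] roll -22.98 t 5.2 q6 1.5083417592734787
```

Call:
jog_arm([
  {"tx": 0.3, "ty": -3, "tz": 0, "roll": -4},
  {"tx": 0.7, "ty": -7, "tz": 0.5, "roll": -10},
  {"tx": 1, "ty": -11, "tz": 1.5, "roll": -16},
  {"tx": 1.3, "ty": -13.5, "tz": 3, "roll": -21},
  {"tx": 1.4, "ty": -14.5, "tz": 4, "roll": -23},
])

```text
time_s: 5.7
eef_pos: [540.0, 91.7, 201.3]
orientation: [-3.11, -0.442, 0.0]
wrist_force: [-0.5, -0.6, -2.8]
finger_gap: 16.9
grasp_force: 78.7
```

Call:
jog_arm([
  {"tx": 0, "ty": 0, "tz": 1, "roll": 0},
  {"tx": 0, "ty": 0, "tz": 2, "roll": 0},
  {"tx": 0, "ty": 0, "tz": 2.5, "roll": 0},
  {"tx": 0, "ty": 0, "tz": 2.5, "roll": 0},
  {"tx": 0, "ty": 0, "tz": 2.5, "roll": 0},
])

```text
time_s: 6.2
eef_pos: [539.7, 89.1, 177.6]
orientation: [3.111, 0.434, 0.001]
wrist_force: [-0.1, 0.4, -1.1]
finger_gap: 16.9
grasp_force: 78.7
```

```bash
python3 - <<'E'
from h import *
c=np.load("w2.npy",allow_pickle=True).item()
im=cv2.imread("pics/w2.png").max(2)
print("col330",im[145:168,320].tolist())
p=ray(c,[(328,156.5)],233.6)[0];t=np.array([508,-53.3]);x=np.array([np.cos(np.radians(-7.13)),np.sin(np.radians(-7.13))])
print("far edge along tool x (53?)",(p[:2]-t)@x, [ (q[:2]-t)@x for q in ray(c,[(327,195)],272.6)])
plan(539.7,88.9,150,15.85)
E
```

```text
col330 [166, 169, 169, 171, 171, 169, 172, 173, 169, 168, 156, 140, 146, 162, 177, 184, 184, 187, 187, 187, 187, 185, 186]
far edge along tool x (53?) 53.58449043772147 [np.float64(44.21709149850925)]
pos [539.7  89.1 177.6] yaw 15.87 tilt [ 4.e-04 -1.e-04 -1.e+00] shift cm [-0.    0.02  2.76] roll 0.02 t 6.2 q6 1.3804164568795654
```

Call:
jog_arm([
  {"tx": -0.05, "ty": 0, "tz": 0.8, "roll": 0},
  {"tx": -0.05, "ty": 0, "tz": 1.6, "roll": 0},
  {"tx": -0.05, "ty": 0, "tz": 2.2, "roll": 0},
  {"tx": -0.05, "ty": 0, "tz": 2.5, "roll": 0},
  {"tx": -0.05, "ty": 0, "tz": 2.8, "roll": 0},
])

```text
time_s: 6.7
eef_pos: [538.9, 89.9, 148.8]
orientation: [-3.111, -0.436, 0.001]
wrist_force: [-0.5, -0.2, -0.2]
finger_gap: 16.8
grasp_force: 78.7
```

Call:
jog_arm([
  {"tx": 0, "ty": 0, "tz": 0.2, "roll": 0},
  {"tx": 0, "ty": 0, "tz": 0.4, "roll": 0},
  {"tx": 0, "ty": 0, "tz": 0.6, "roll": 0},
  {"tx": 0, "ty": 0, "tz": 0.7, "roll": 0},
  {"tx": 0, "ty": 0, "tz": 0.7, "roll": 0},
])

```text
time_s: 7.2
eef_pos: [539.0, 89.9, 142.2]
orientation: [-3.111, -0.436, 0.0]
wrist_force: [-0.2, -0.0, -0.7]
finger_gap: 16.9
grasp_force: 78.7
```

```bash
python3 - <<'E'
from h import *
plan(539.7,88.9,134,15.85);o=readout.get_obs();print(o["wrist_force"],o["torque"])
E
```

```text
pos [539.   89.9 142.2] yaw 15.96 tilt [-1.e-04  0.e+00 -1.e+00] shift cm [0.04 0.11 0.82] roll 0.11 t 7.2 q6 1.3800960510508926
[-0.18783913 -0.02342419 -0.65464046] [0.00260514 0.03689525 0.01382775]
```

Call:
jog_arm([
  {"tx": 0, "ty": 0.08, "tz": 0.2, "roll": 0},
  {"tx": 0, "ty": 0.08, "tz": 0.4, "roll": 0},
  {"tx": 0, "ty": 0.08, "tz": 0.6, "roll": 0},
  {"tx": 0, "ty": 0.08, "tz": 0.8, "roll": 0},
  {"tx": 0, "ty": 0.08, "tz": 0.8, "roll": 0},
])

```text
time_s: 7.7
eef_pos: [539.3, 89.1, 134.5]
orientation: [3.111, 0.436, 0.0]
wrist_force: [0.5, -0.1, 1.1]
finger_gap: 16.8
grasp_force: 79.0
```

Call:
jog_arm([
  {"tx": 0, "ty": 0, "tz": 0.1, "roll": 0},
  {"tx": 0, "ty": 0, "tz": 0.1, "roll": 0},
  {"tx": 0, "ty": 0, "tz": 0.2, "roll": 0},
  {"tx": 0, "ty": 0, "tz": 0.2, "roll": 0},
  {"tx": 0, "ty": 0, "tz": 0.2, "roll": 0},
])

```text
time_s: 8.2
eef_pos: [539.4, 89.1, 134.4]
orientation: [3.111, 0.436, 0.002]
wrist_force: [-4.4, -1.2, 13.4]
finger_gap: 16.6
grasp_force: 81.1
```

```bash
python3 - <<'E'
from h import *
plan(539.7,88.9,134,15.85);o=readout.get_obs();print(o["wrist_force"],o["torque"])
E
```

```text
pos [539.4  89.1 134.4] yaw 15.96 tilt [ 0.0015  0.     -1.    ] shift cm [0.03 0.03 0.04] roll 0.11 t 8.2 q6 1.378729998543947
[-4.35729608 -1.167426   13.4274037 ] [-0.1384899   0.8039138  -0.04646014]
```

Call:
jog_arm([
  {"tx": 0, "ty": 0, "tz": 0, "roll": 2},
  {"tx": 0, "ty": 0, "tz": 0, "roll": 5},
  {"tx": 0, "ty": 0, "tz": 0, "roll": 8},
  {"tx": 0, "ty": 0, "tz": 0, "roll": 11},
  {"tx": 0, "ty": 0, "tz": 0, "roll": 14},
], force=100)

```text
time_s: 8.7
eef_pos: [540.4, 88.5, 134.5]
orientation: [3.14, 0.053, 0.005]
wrist_force: [-1.8, -1.9, 10.9]
finger_gap: 16.4
grasp_force: 97.6
```

Call:
jog_arm([
  {"tx": 0, "ty": 0, "tz": 0, "roll": 3},
  {"tx": 0, "ty": 0, "tz": 0, "roll": 6},
  {"tx": 0, "ty": 0, "tz": 0, "roll": 9},
  {"tx": 0, "ty": 0, "tz": 0, "roll": 12},
  {"tx": 0, "ty": 0, "tz": 0, "roll": 14},
])

```text
time_s: 9.2
eef_pos: [540.4, 88.3, 134.5]
orientation: [3.123, -0.33, 0.005]
wrist_force: [-2.5, -2.8, 13.0]
finger_gap: 16.5
grasp_force: 97.7
```

```bash
python3 - <<'E'
from h import *
plan(539.7,88.9,134.4,-24.25);o=readout.get_obs();print(o["wrist_force"],o["torque"])
E
```

```text
pos [540.4  88.3 134.5] yaw -12.05 tilt [ 0.0032 -0.0017 -1.    ] shift cm [-0.08 -0.05  0.01] roll 12.2 t 9.2 q6 1.8681373235345775
[-2.50815709 -2.77663277 13.00529689] [-0.50016424  0.57408418  0.501239  ]
```

Call:
jog_arm([
  {"tx": 0, "ty": 0, "tz": 0, "roll": 3},
  {"tx": 0, "ty": 0, "tz": 0, "roll": 6},
  {"tx": 0, "ty": 0, "tz": 0, "roll": 9},
  {"tx": 0, "ty": 0, "tz": 0, "roll": 11},
  {"tx": 0, "ty": 0, "tz": 0, "roll": 12},
])

```text
time_s: 9.7
eef_pos: [540.3, 88.2, 134.5]
orientation: [3.072, -0.653, 0.005]
wrist_force: [-1.9, -3.9, 11.2]
finger_gap: 16.8
grasp_force: 97.7
```

Call:
jog_arm([
  {"tx": 0, "ty": 0, "tz": 0, "roll": 0},
  {"tx": 0, "ty": 0, "tz": 0, "roll": 0},
  {"tx": 0, "ty": 0, "tz": 0, "roll": 0},
  {"tx": 0, "ty": 0, "tz": 0, "roll": 0},
  {"tx": 0, "ty": 0, "tz": 0, "roll": 0},
])

```text
time_s: 10.2
eef_pos: [540.3, 88.3, 134.5]
orientation: [3.072, -0.652, 0.005]
wrist_force: [-2.3, -3.0, 12.2]
finger_gap: 16.2
grasp_force: 97.7
```

```bash
python3 - <<'E'
from h import *
plan(539.7,88.9,134.4,-24.25);o=readout.get_obs();print(o["wrist_force"],o["torque"],o["grasp_force"],o["finger_gap"])
im=get_image("wrist")[:,:,::-1];cv2.imwrite("pics/w3.png",im)
E
```

```text
pos [540.3  88.3 134.5] yaw -23.97 tilt [ 0.0031 -0.0016 -1.    ] shift cm [-0.08 -0.03  0.01] roll 0.28 t 10.2 q6 2.0760966781776493
[-2.30216015 -2.96963333 12.21039981] [-0.46273921  0.50510265  0.30054243] 97.718346118927 16.21535161387109
```

View pics/w3.png

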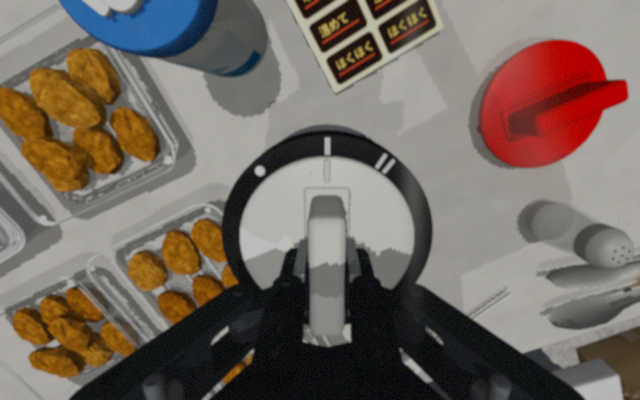

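The picture shows the lid seated flat. Its pointer at (327,168) is in line with the single bar at (327,146), and the double bar at (386,162) is still well ahead. The grip is firm, so I'm handing in.

```bash
python3 -c "
from cell import r
print(r.hand_in())"
```

```text
the job is handed in; nothing more can be done
None
```

I handed the job in at about 10 s with the white lid seated in the mill's mouth, its pointer in line with the single-bar pulse mark, and still gripped at about 98 N; the arm never went near the bystanders, and the hand-in gave no verdict.

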